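Turn the lapping stone over onto its bed

ROBOT

A 6-joint arm with a two-finger parallel gripper is mounted at the origin on the work surface. World frame = base frame: x ahead of the robot, y to its left, z up, the work surface at z = 0. Lengths are in m, angles in rad, forces in N, time in s.
With the tool pointing down it reaches from about 0.325 to 0.9 m from the base axis. Payload 6.1 kg.
Tool frame: the origin (TCP) lies on the centre line of the jaws, within the pads' length; the fingertips stand 19 mm ahead of it and the grasp point (between the pads) is the TCP; z points along the fingers, y is the line along which they close (so a half turn about z gives the same grasp; the last joint's range is limited). The gripper opens to 87 mm and grips with 3 to 60 N. Pads are 19 mm wide; open, the fingers measure 117 mm over their backs; the gripper's body (75 mm by 190 mm) begins 51 mm behind the grasp point.
Start: joints at [1.114, 0.22, 1.526, -0, 1.395, -0.126], TCP at [0.203, 0.591, 0.242] pointing down, gripper open.
Joint ranges: [-2.98, 2.98], [-0.91, 2.08], [0.09, 2.57], [-1.24, 4.39], [0.2, 2.65], [-2.68, 2.68]. Speed limits (rad/s): [2.57, 2.57, 3.01, 3.14, 3.14, 3.14].

INTERFACE

Orientations are given as a unit quaternion [x, y, z, w].
In Python, from rig import ctrl gives the robot as it stands.
- The arm moves only by the tool move_arm, never from a script. Its argument "commands" is text: rows parted by semicolons, each of 7 numbers parted by spaces: the shift along the tool's x, y, z in units of 0.25 m (1.0 is 0.25 m), then the turn, a rotation vector about the tool's x, y, z in units of pi/2 rad (1.0 is pi/2 rad), then the opening, from 0 (shut) to 1 (fully open). In form: tx ty tz ax ay az gripper; .... A call has 1 to 8 rows; each row shifts and turns the commanded pose from where the row before left it, along the tool's axes as they then stand; what a row does not reach is not made up. A row lasts 1/10 s, in which the tool goes at most 50 mm and 8.59 degrees, less where a joint would pass 70% of its speed; a pose out of reach is approached as far as the arm can. A call with a number of a shift or a turn outside -1 to 1 is refused whole. A call with a gripper value outside its range is refused whole. The fingers move at their own pace and stop on an object; the grip force is fixed at half the most. Time passes only in rows, so rows that do not move let the fingers close. It gives the time, the measured TCP pose, the force, the opening and the grip force at its end, in the units of the state.
- ctrl.get_obs(): the state, without advancing time (a new reading comes with each control period).
- ctrl.grab_frame(name): name is "scene" or "side" or "wrist"; returns the picture (400x640x3 uint8, blue, green, red); there is no depth.
- ctrl.camera_model(name): a dict with "camera_matrix" (3x3 intrinsics, pixels), "rvec" (rotation vector, rad) and "tvec" (3), from world to camera coordinates, as OpenCV has them. Camera axes: x right, y down, z forward; pixel columns grow to the right and rows downward; lengths in m; the calibration is good to about 2 mm. A picture is of the moment at which its call begins: read the wrist's pose just before it. camera_model takes no time and is no camera call; for the wrist camera it gives the pose at the moment of the call.
- ctrl.job_done(): hands the job in; it is judged then, once.
The state is a dict: "time": time; "q": joint angles; "qvel": joint speeds; "joint_efforts": joint torques, N m; "ee_pos": TCP position; "tcp_rot": TCP orientation; "force": force on the tool from outside, world axes, zero at the start; "ft_torque": the same for the moment, N m; "opening": finger opening in m; "finger_force": force on a finger pad.
Only numpy, scipy, OpenCV 4.12 (cv2) and the standard library are available. Lean on these libraries where they do the work, as an engineer would, in place of code of your own. Each camera call takes 0.05 s, during which the arm holds its last target. There are 200 camera calls.

TASK

Turn the square lapping stone over: slide it up to the low front bar of the lapping bed, push it up on edge against that bar until it tips over onto the bed, then slide it home so that it lies flat, grooved face up, about midway along and square against the raised stop at the back of the bed. The stone chips easily, so feel for each contact and never push on the stone or the bed with more than about 25 newtons. Leave everything else on the table where it is, and let go of the stone at the end.

Things in the scene. Friction and masses are not known exactly. Their poses are not given: they have to be found in the camera images.
- stone_mid (a point): centre (half-way up) of the loose lapping stone: a grey ceramic square 98 x 98 mm, 14 mm thick, too wide for most grippers. x and y run parallel to its sides; z points up at the start, out of the plain face. The face with cross grooves lies underneath: the stone is turned over when z points down. It starts flat on the table before the bed's front bar, within 0.2 rad of square to it.
- stone: the same stone as a body, 0.2 to 0.38 kg: origin at the middle of its grooved face, 7 mm along -z from its centre; axes alike. All edges of both faces are bevelled 5 mm at 45 degrees: the flat faces are 88 x 88 mm, and the upright band of each side runs from 5 to 9 mm above the underside.
- bed: lapping bed fixed to the table: a steel platform with a rubber top 16 mm above the table, 150 mm wide along its y (-75 to 75 mm). Origin on the table below its middle. x points level from the front bar to the back stop: the way to push; y runs along bar and stop; z is up. When the stone lies home its centre is at x = -4 mm, z = 23 mm.
- bed_front (a point): middle of the platform's front top edge, at x = -55 mm, z = 16 mm of the bed. Out of the front juts an aluminium bar over the full width, 15.5 mm high with an upright front face. A stiff clamp sets that face 0 to 12 mm in front of this edge (bed x = -55 to -67 mm); the setting is not reported: feel for it. A stone tipped over the bar lands overhanging it by 15 to 35 mm.
- bed_stop (a point): middle of the top front edge of the aluminium back stop, 45 mm along x from the bed's origin and 28 mm above the table; the stop is 12 mm thick, upright and as wide as the bed, 12 mm above the rubber top
- tin: bystander: round aluminium tin with its twist cap on, 63 mm across, 26 mm high; origin under its centre
- loupe: bystander: chrome eye loupe, a hollow cone 42 mm across, 30 mm high; origin under its centre
- screwdriver: bystander: small screwdriver lying on the table, 130 mm long along its x; origin under its middle
- holder: bystander: wooden tool holder block 70 x 110 x 30 mm; origin under its centre
- blower: bystander: red silicone dust blower standing upright, 62 mm across, 98 mm high; origin under its centre
- weight: bystander: knobbed brass casing weight 40 mm across, 42 mm high; origin under its centre
There are look-alikes about, which are no part of the job. Leave any orange look-alike of the stone alone.

How it is judged:
By the outcome, as a careful person would: the job done as asked, in the order asked, and still so for the second after the job is handed in, with the robot touching nothing.
It also fails if it takes over 72 s, if anything falls off the work surface, if the arm or the gripper's body presses on something with over 40 N, if the wrist force passes 120 N, or if a joint passes its speed limit or range.

## Working session

There is one attempt and no reset: what is moved stays moved. The work goes in short steps, Python scripts to look and compute and a tool call to move; the robot and the scene stay as the last step left them, time stands still between calls to the robot, and variables do not carry over. Pictures are saved under pics/ and viewed, at most 10 in all, crops included, and the job is handed in when it is done.

Besides the shell and the picture viewer there is one more tool, called after "Call:" by a JSON object that holds its "name" and its "arguments", one argument or row to a line. move_arm: Moves the arm, as the interface text tells. Shifts and turns lie within -1 to 1; 1 stands for 0.25 m of shift or pi/2 rad of turn. Its arguments: {"type":"object","properties":{"commands":{"type":"string"}},"required":["commands"]}

```bash
ls; mkdir -p pics
python3 - <<'E'
from rig import ctrl
import cv2
o=ctrl.get_obs();print(o)
for n in("scene","side"):
    cv2.imwrite(f"pics/{n}0.png",ctrl.grab_frame(n)); print(ctrl.camera_model(n))
E
```

```text
pics
{'time': 0.0, 'q': array([ 1.11386980e+00,  2.21246831e-01,  1.52761812e+00, -8.63848022e-07,
        1.39469284e+00, -1.26093748e-01]), 'qvel': array([-4.80087351e-04,  1.22389960e-04,  2.12036828e-05, -6.47398914e-04,
        1.11344594e-03,  4.21042029e-04]), 'joint_efforts': array([ 8.91179989e-04, -4.94596052e+01, -3.87390125e+01,  7.01101008e-02,
        5.66550682e-02, -1.47804481e-04]), 'ee_pos': array([0.20275825, 0.59057632, 0.24042068]), 'tcp_rot': array([ 1.64662898e-01,  9.86349413e-01, -9.41239837e-04, -2.81982784e-04]), 'force': array([ 0.21767234, -0.46396212, -0.06592873]), 'ft_torque': array([-0.01743327,  0.01623613,  0.02490782]), 'finger_force': 0.0, 'opening': 0.08689958686924697}
{'camera_matrix': array([[434.47423949,   0.        , 317.02633299],
       [  0.        , 434.47423949, 199.32299618],
       [  0.        ,   0.        ,   1.        ]]), 'rvec': array([ 1.07645233,  2.29793213, -1.12552855]), 'tvec': array([ 0.33509431, -0.22967398,  1.51522432])}
{'camera_matrix': array([[470.80982248,   0.        , 318.38189231],
       [  0.        , 470.80982248, 196.11754653],
       [  0.        ,   0.        ,   1.        ]]), 'rvec': array([ 2.3185047 , -0.42966457,  0.17613709]), 'tvec': array([-0.52006723,  0.21477306,  1.21322417])}
```

View pics/scene0.png

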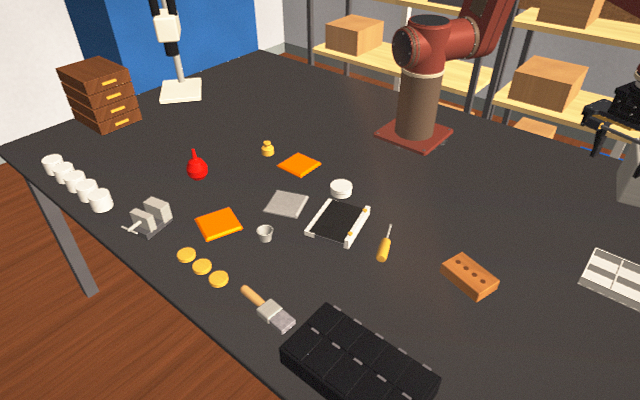

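View pics/side0.png

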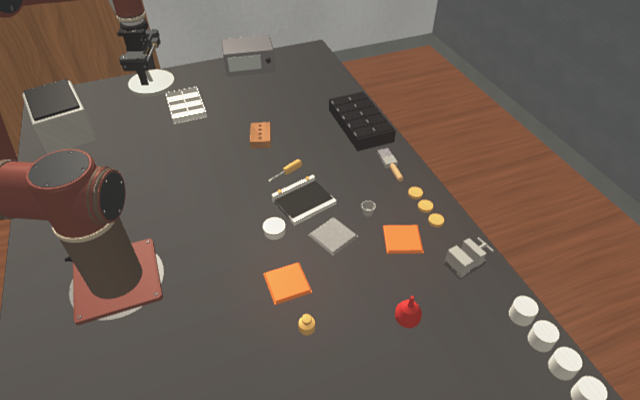

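Candidates: grey plate at scene (286,204) / side (333,236); orange look-alikes at scene (218,223) and (299,164). The grey plate in front of the bed at scene (338,222) is the one. I'll check it in a close crop.

Run:
```python
import cv2,numpy as np
a=cv2.imread("pics/scene0.png")[170:260,250:390]; b=cv2.imread("pics/side0.png")[165:265,260:400]
a=cv2.resize(a,(700,450),interpolation=cv2.INTER_CUBIC)[:, :]
b=cv2.resize(b,(700,500),interpolation=cv2.INTER_CUBIC)
f=lambda i:cv2.resize(i,None,fx=.6,fy=.6)
cv2.imwrite("pics/c.png",np.vstack([f(a),f(b)]))
```

```text
(no output)
```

View pics/c.png

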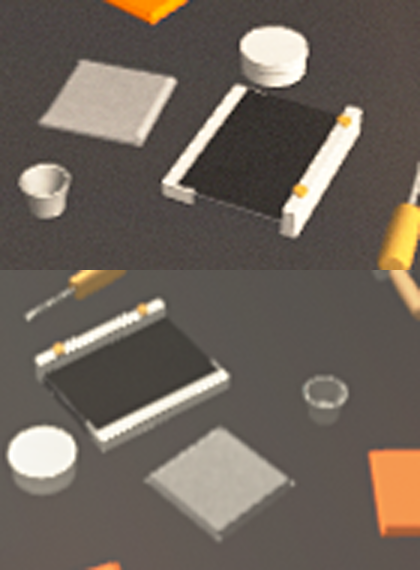

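The crop shows the grey plate (scene 286,204; side 333,236), lying in front of the white bar of the bed. The tin sits beside the bar's far end at scene (341,189), the loupe near the stone at (265,233).

```bash
cat > h.py <<'E'
from rig import ctrl
import cv2,numpy as np
from scipy.spatial.transform import Rotation as R
def bp(cm,uv,z):
    K,rv,t=cm["camera_matrix"],np.array(cm["rvec"]),np.array(cm["tvec"])
    M=cv2.Rodrigues(rv)[0]; c=-M.T@t
    d=(M.T@np.linalg.inv(K)@np.c_[np.array(uv,float),np.ones(len(uv))].T).T
    return c+d*((z-c[2])/d[:,2:])
def pr(cm,P): return cv2.projectPoints(np.array(P,float),np.array(cm["rvec"]),np.array(cm["tvec"]),cm["camera_matrix"],None)[0][:,0]
E
python3 - <<'E'
from h import *
S,D=ctrl.camera_model("scene"),ctrl.camera_model("side")
s=lambda p:[(250+u/3,170+v/3) for u,v in p]; d=lambda p:[(260+u/3,165+(v-270)/3) for u,v in p]
np.set_printoptions(precision=4,suppress=True)
print("stone",bp(S,s([(82,60),(177,78),(142,145),(40,122)]),.009)[:,:2]);print(bp(D,d([(220,428),(294,484),(219,538),(146,480)]),.009)[:,:2])
print("plat front",bp(S,s([(247,90),(190,195)]),.016)[:,:2],bp(D,d([(100,425),(213,370)]),.016)[:,:2])
print("bar front",bp(S,s([(238,86),(163,183)]),.0155)[:,:2],bp(D,d([(105,437),(228,376)]),.0155)[:,:2])
print("stop front",bp(S,s([(348,112),(282,215)]),.028)[:,:2],bp(D,d([(38,362),(163,303)]),.028)[:,:2])
print("tin",bp(S,s([(275,42)]),.026)[:,:2],bp(D,d([(42,456)]),.026)[:,:2])
print("loupe",bp(S,s([(45,178)]),.03)[:,:2],bp(D,d([(325,392)]),.03)[:,:2])
print("driver,weight,blower",bp(S,[(384,248),(267,149),(197,168)],.01)[:,:2])
E
```

```text
stone [[ 0.5462 -0.1275]
 [ 0.5099 -0.0388]
 [ 0.6026  0.0006]
 [ 0.6374 -0.0917]]
[[ 0.5998 -0.0081]
 [ 0.6369 -0.0976]
 [ 0.5486 -0.131 ]
 [ 0.5112 -0.044 ]]
plat front [[0.4895 0.0287]
 [0.6307 0.0802]] [[0.4919 0.0307]
 [0.6203 0.0608]]
bar front [[0.4896 0.0182]
 [0.6334 0.0526]] [[0.4915 0.0148]
 [0.6312 0.0482]]
stop front [[0.4696 0.1266]
 [0.6114 0.1612]] [[0.459  0.122 ]
 [0.6042 0.1585]]
tin [[0.4248 0.0111]] [[0.4267 0.0041]]
loupe [[ 0.703  -0.0163]] [[ 0.704  -0.0186]]
driver,weight,blower [[ 0.5518  0.2385]
 [ 0.4073 -0.3093]
 [ 0.623  -0.397 ]]
```

Stone confirmed; it is yawed about 9° to the bed, about 43 mm short of the bar. I'm going there while aligning the tool (tool x = push direction).

Call:
{"name": "move_arm", "arguments": {
  "commands": "-0.15 0 0 0 0 0.09 0.6; -0.15 0 0 0 0 0.09 0.6; -0.15 0 0 0 0 0.09 0.6; -0.15 0 0 0 0 0.09 0.6; -0.15 0 0 0 0 0.09 0.6; -0.15 0 0 0 0 0.09 0.6; -0.15 0 0 0 0 0.09 0.6; -0.15 0 0 0 0 0.01 0.6"
}}

```text
time: 0.9
ee_pos: [0.3966, 0.3804, 0.241]
tcp_rot: [0.621, 0.784, -0.0, -0.0]
force: [-0.3, -0.4, 0.3]
opening: 0.0527
finger_force: 0.0
```

```bash
cat >> h.py <<'E'
np.set_printoptions(precision=4,suppress=True)
BC=np.array([.561,.0335]);YAW=np.deg2rad(103.3)   # bar face centre, push azimuth
def st():
    o=ctrl.get_obs();p=o["ee_pos"];M=R.from_quat(o["tcp_rot"]).as_matrix()
    X=np.array([np.cos(YAW),np.sin(YAW)]);E=np.array([X[1],-X[0]])
    print("t",round(o["time"],2),"p",p,"x,e(mm)",1e3*(p[:2]-BC)@X,1e3*(p[:2]-BC)@E,"tipz",1e3*(p-0+.019*M[:,2])[2],"xaz",np.rad2deg(np.arctan2(M[1,0],M[0,0])),"z",M[:,2],
     "Fx,Fe,Fz",o["force"][:2]@X,o["force"][:2]@E,o["force"][2],"op",o["opening"])
    return o,M
E
python3 - <<'E'
from h import *
o,M=st()
print("to look pose, units:",M.T@(np.array([.575,-.06,.30])-o["ee_pos"])/.25)
cm=ctrl.camera_model("wrist");Q=cv2.Rodrigues(np.array(cm["rvec"]))[0];print("cam-tcp in tool",M.T@(-Q.T@np.array(cm["tvec"])-o["ee_pos"]),"axis",M.T@Q[2],cm["camera_matrix"][0])
E
```

```text
t 0.9 p [0.3966 0.3804 0.241 ] x,e(mm) 375.43600720179336 -80.17839181205913 tipz 221.9578516660465 xaz 103.17865818751825 z [-0.0004 -0.0005 -1.    ] Fx,Fe,Fz -0.33715457536986904 -0.42788974331919516 0.2659958411591949 op 0.05265624153059943
to look pose, units: [-1.8781  0.293  -0.2356]
cam-tcp in tool [ 0.081   0.0007 -0.1436] axis [-0.2967 -0.0002  0.955 ] [293.114    0.     317.2771]
```

Call:
{"name": "move_arm", "arguments": {
  "commands": "-0.16 0.04 -0.04 0 0 0 0.6; -0.16 0.04 -0.04 0 0 0 0.6; -0.16 0.04 -0.04 0 0 0 0.6; -0.16 0.04 -0.04 0 0 0 0.6; -0.16 0.04 -0.04 0 0 0 0.6; -0.16 0.04 -0.04 0 0 0 0.6; -0.16 0.04 0 0 0 0 0.6; -0.16 0 0 0 0 0 0.6"
}}

```text
time: 1.7
ee_pos: [0.5394, 0.0854, 0.3016]
tcp_rot: [0.62, 0.785, 0.0, 0.0]
force: [0.4, -1.2, -1.0]
opening: 0.0521
finger_force: 0.0
```

Call:
{"name": "move_arm", "arguments": {
  "commands": "-0.16 0 0 0 0 0 0.6; -0.16 0 0 0 0 0 0.6; -0.16 0 0 0 0 0 0.6; -0.12 0 0 0 0 0 0.6; 0 0 0 0 0 0 0.6; 0 0 0 0 0 0 0.6"
}}

```text
time: 2.3
ee_pos: [0.573, -0.0592, 0.3008]
tcp_rot: [0.62, 0.785, -0.0, -0.001]
force: [-0.1, 0.4, 1.0]
opening: 0.0522
finger_force: 0.0
```

Run:
```python
from h import *
st(); cm=ctrl.camera_model("wrist"); np.save("w1.npy",cm,allow_pickle=True)
cv2.imwrite("pics/w1.png",ctrl.grab_frame("wrist"))
```

```text
t 2.3 p [ 0.573  -0.0592  0.3008] x,e(mm) -92.93230767650883 -9.64384551286823 tipz 281.8499670352094 xaz 103.35046682621513 z [-0.0013  0.0008 -1.    ] Fx,Fe,Fz 0.37418249524312175 -0.05115586241036334 1.0319189254800931 op 0.05223621879476777
```

View pics/w1.png

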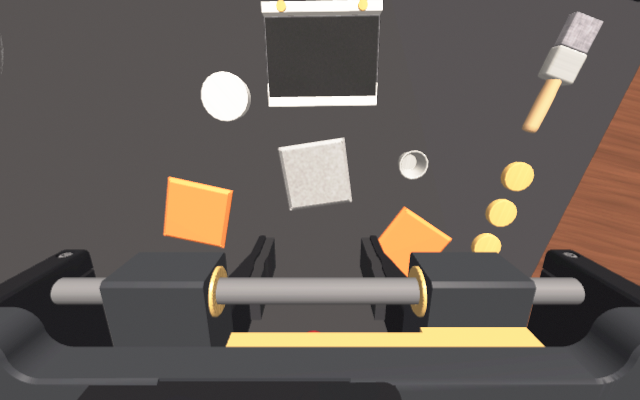

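Wrist view: stone corners (279,148),(345,138),(352,201),(291,210); bar front edge at row ~105 spanning columns 268–377; stop at rows 2–15; tin (226,96), loupe (413,165); orange plates to the left (198,212) and right behind (414,242).

Run:
```python
from h import *
cm=np.load("w1.npy",allow_pickle=True).item(); g=cv2.cvtColor(cv2.imread("pics/w1.png"),cv2.COLOR_BGR2GRAY)
for c in(290,350): print(c,g[0:22,c],g[90:112,c])
print("row103",g[103,260:276],g[103,370:386]);print("row8",g[8,255:270],g[8,376:390])
m=((g>110)&(g<215)).astype(np.uint8); m[:125]=0;m[225:]=0;m[:,:265]=0;m[:,365:]=0
q=max(cv2.findContours(m,0,2)[0],key=cv2.contourArea); r=cv2.minAreaRect(q);print(r); b=cv2.boxPoints(r)
X=np.array([np.cos(YAW),np.sin(YAW)]);E=np.array([X[1],-X[0]])
f=lambda uv,z:(lambda P:np.c_[P[:,:2],1e3*(P[:,:2]-BC)@X,1e3*(P[:,:2]-BC)@E])(bp(cm,uv,z))
print("stone",f(b,.008),f(b,.008).mean(0)); 
print("bar top front",f([(268,105),(377,104)],.0155)); print("plat",f([(270,97),(377,97)],.016)); print("stop",f([(262,12),(382,11)],.028))
print("loupe",f([(413,158)],.03),"tin",f([(225,94)],.026))
print("orange",f([(197,240),(164,236),(378,243),(405,207),(451,239)],.01))
```

```text
290 [ 86 252 255 254 254 254 254 254 254 254 254 236 164 141 142 129 126  90
  65  63  63  66] [ 64  62  63  63  64  64 115 250 254 254 254 254 254 254 254 254 214  96
  86  86  86  87]
350 [255 255 255 255 255 254 254 254 254 254 242 172 142 141 144 138  95  65
  66  66  65  65] [ 64  66  66  65  64 112 247 254 254 254 254 254 254 254 254 212  88  86
  86  87  86  86]
row103 [ 86  87  86  86  87  87  86  83 180 254 254 254 254 254 254 254] [254 254 254 254 254 254 245  87  85  86  87  86  86  87  86  87]
row8 [ 86  86  86  85  86 101 210 255 254 254 254 254 254 254 254] [254 254 254 254 254 254 254  87  86  85  86  86  86  85]
((315.69049072265625, 173.970947265625), (65.7646713256836, 67.2894058227539), 81.32682800292969)
stone [[   0.5088   -0.0411  -60.5788  -67.9317]
 [   0.6003   -0.0044  -45.8969   29.553 ]
 [   0.6408   -0.0965 -144.8581   47.7185]
 [   0.5434   -0.1368 -161.6561  -56.3153]] [   0.5733   -0.0697 -103.2475  -11.7439]
bar top front [[  0.4859   0.0129  -2.7475 -77.8236]
 [  0.6328   0.0491  -1.335   73.4588]]
plat [[  0.4868   0.0239   7.6941 -74.4764]
 [  0.6301   0.0578   7.7836  72.8068]]
stop [[  0.4608   0.119  106.2431 -77.8855]
 [  0.605    0.1542 107.3674  70.6043]]
loupe [[  0.7006  -0.0095 -73.9855 125.9331]] tin [[   0.4289    0.0136   10.9832 -133.1269]]
orange [[   0.4111   -0.2174 -209.7065 -203.6253]
 [   0.3586   -0.2227 -202.7568 -255.9127]
 [   0.6971   -0.1549 -214.6445   89.1316]
 [   0.7202   -0.0864 -153.2807  127.3922]
 [   0.8096   -0.1209 -207.4488  206.3704]]
```

Call:
{"name": "move_arm", "arguments": {
  "commands": "-0.12 0 0.1 0 0 -0.01 0.6; -0.12 0 0.14 0 0 0 0.6; -0.12 -0.01 0.16 0 0 0 0.6; 0 0 0.16 0 0 0 0.6; 0 0 0.16 0 0 0 0.6; 0 0 0.16 0 0 0 0.6; 0 0 0.12 0 0 0 0.6; 0 0 0.08 0 0 0 0.6"
}}

```text
time: 3.15
ee_pos: [0.591, -0.1442, 0.0286]
tcp_rot: [0.613, 0.79, -0.0, -0.002]
force: [-1.1, 0.1, -0.4]
opening: 0.0519
finger_force: 0.0
```

```bash
sed -i 's/^BC=.*/BC=np.array([.5594,.0300]);YAW=np.deg2rad(104.3)/' h.py; python3 -c "
from h import *
st()"
```

```text
t 3.15 p [ 0.591  -0.1442  0.0286] x,e(mm) -176.61838458802913 -12.392179495003084 tipz 9.587352794722545 xaz 104.45813597894549 z [-0.0038  0.0018 -1.    ] Fx,Fe,Fz 0.3671697620671469 -1.004561263345705 -0.39692295351423196 op 0.05193522365415362
```

Call:
{"name": "move_arm", "arguments": {
  "commands": "0 0 0.016 0 0 0 0.6; 0 0 0.01 0 0 0 0.6; 0.02 0 0 0 0 0 0.6; 0.02 0 0 0 0 0 0.6; 0.02 0 0 0 0 0 0.6; 0.02 0 0 0 0 0 0.6; 0.02 0 0 0 0 0 0.6; 0.02 0 0 0 0 0 0.6"
}}

```text
time: 3.95
ee_pos: [0.5857, -0.118, 0.0259]
tcp_rot: [0.613, 0.79, -0.0, 0.001]
force: [0.0, -4.1, 2.8]
opening: 0.0527
finger_force: 1.7
```

```bash
python3 -c "
from h import *
st()"
```

```text
t 3.95 p [ 0.5857 -0.118   0.0259] x,e(mm) -149.91483840253815 -11.088871253917642 tipz 6.886285378337336 xaz 104.35776302021215 z [ 0.0012 -0.0013 -1.    ] Fx,Fe,Fz -3.9507876596987455 -0.9902105240219191 2.834972102521587 op 0.05271586442191728
```

Call:
{"name": "move_arm", "arguments": {
  "commands": "0 0 0.008 0 0 0 0.6; 0 0 0.006 0 0 0 0.6; 0 0 0 0 0 0 0.6"
}}

```text
time: 4.25
ee_pos: [0.5852, -0.1174, 0.0211]
tcp_rot: [0.613, 0.79, 0.0, -0.0]
force: [1.0, -0.9, 0.3]
opening: 0.0522
finger_force: 0.6
```

```bash
python3 -c "
from h import *
st()"
```

```text
t 4.25 p [ 0.5852 -0.1174  0.0211] x,e(mm) -149.23042967716822 -11.426999654079031 tipz 2.1277953111961088 xaz 104.33115274066701 z [-0.0002  0.0005 -1.    ] Fx,Fe,Fz -1.1093720995828138 0.7348008958089911 0.3103162330948117 op 0.052155619178336415
```

Call:
{"name": "move_arm", "arguments": {
  "commands": "0.017 0.004 0 0 0 0 0.6; 0.017 0.006 0 0 0 0 0.6; 0.017 0.006 0 0 0 0 0.6; 0.017 0.006 0 0 0 0 0.6; 0.017 0.006 0 0 0 0 0.6; 0.017 0.006 0 0 0 0 0.6; 0.017 0.006 0 0 0 0 0.6; 0.008 0.004 0 0 0 0 0.6"
}}

```text
time: 5.05
ee_pos: [0.588, -0.0836, 0.0216]
tcp_rot: [0.613, 0.79, -0.0, -0.0]
force: [0.5, -1.4, -1.1]
opening: 0.0523
finger_force: 0.7
```

Run:
```python
from h import *
st(); np.save("w2.npy",ctrl.camera_model("wrist"),allow_pickle=True)
i=ctrl.grab_frame("wrist");cv2.imwrite("pics/w2.png",i)
```

```text
t 5.05 p [ 0.588  -0.0836  0.0216] x,e(mm) -117.15311545073006 -0.30895823374807674 tipz 2.586868063960239 xaz 104.3716954117276 z [-0.0002  0.0001 -1.    ] Fx,Fe,Fz -1.4929500250732202 0.18086036183742435 -1.1249320686814746 op 0.05232377547027563
```

View pics/w2.png

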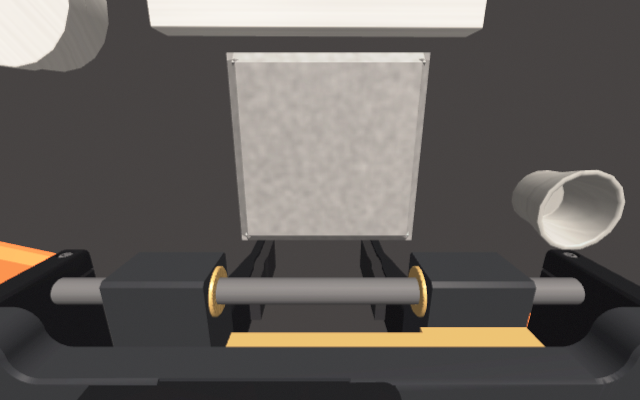

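Stone is square to the bar (bar edge row 27–36, cols 150–487; stone cols 228–429), ~5 mm right of midway; steering back while closing the last mm.

Call:
{"name": "move_arm", "arguments": {
  "commands": "0.007 -0.004 0 0 0 0 0.6; 0.007 -0.004 0 0 0 0 0.6; 0.007 -0.004 0 0 0 0 0.6; 0.007 -0.004 0 0 0 0 0.6; 0.004 -0.004 0 0 0 0 0.6; 0 0 0 0 0 0 0.6"
}}

```text
time: 5.7
ee_pos: [0.5812, -0.0776, 0.0218]
tcp_rot: [0.613, 0.79, 0.0, 0.0]
force: [0.5, -1.2, 0.2]
opening: 0.052
finger_force: 0.4
```

```bash
python3 -c "
from h import *
st()"
```

```text
t 5.7 p [ 0.5812 -0.0776  0.0218] x,e(mm) -109.67410385855622 -5.423241078213588 tipz 2.7692044511069476 xaz 104.34203150078838 z [ 0.0002  0.     -1.    ] Fx,Fe,Fz -1.30303750561629 0.15310043092059883 0.1976109450655071 op 0.05204402168936713
```

Now feel for the bar in 1 mm steps.

Call:
{"name": "move_arm", "arguments": {
  "commands": "0.004 0 0 0 0 0 0.6; 0.004 0 0 0 0 0 0.6; 0 0 0 0 0 0 0.6"
}}

```text
time: 6.0
ee_pos: [0.581, -0.0763, 0.0218]
tcp_rot: [0.613, 0.79, -0.0, 0.001]
force: [1.8, -4.6, 0.1]
opening: 0.0522
finger_force: 2.3
```

Call:
{"name": "move_arm", "arguments": {
  "commands": "0.004 0 0 0 0 0 0.6; 0.004 0 0 0 0 0 0.6; 0 0 0 0 0 0 0.6"
}}

```text
time: 6.3
ee_pos: [0.581, -0.076, 0.022]
tcp_rot: [0.613, 0.79, -0.001, 0.002]
force: [2.1, -10.0, -1.3]
opening: 0.0523
finger_force: 5.5
```

Call:
{"name": "move_arm", "arguments": {
  "commands": "0.006 0 0 0 0 0 0.6; 0 0 -0.006 0 0 0 0.6; 0 0 -0.006 0 0 0 0.6; 0 0 -0.006 0 0 0 0.6"
}}

```text
time: 6.7
ee_pos: [0.581, -0.0758, 0.0269]
tcp_rot: [0.613, 0.79, -0.001, 0.003]
force: [1.9, -14.5, -0.1]
opening: 0.0522
finger_force: 7.3
```

Run:
```python
from h import *
st()
i=ctrl.grab_frame("wrist");j=ctrl.grab_frame("side")
cv2.imwrite("pics/m1.png",np.vstack([cv2.resize(i[0:260,140:500],(576,416)),cv2.resize(j[180:260,270:380],(576,418),interpolation=2)[:180]]))
```

```text
t 6.7 p [ 0.581  -0.0758  0.0269] x,e(mm) -107.87925955290193 -5.209674345535356 tipz 7.8665693549551765 xaz 104.3463385504641 z [ 0.0025 -0.0052 -1.    ] Fx,Fe,Fz -14.481875735301994 -1.7664525028891056 -0.09958907615554469 op 0.0522233933599116
```

View pics/m1.png

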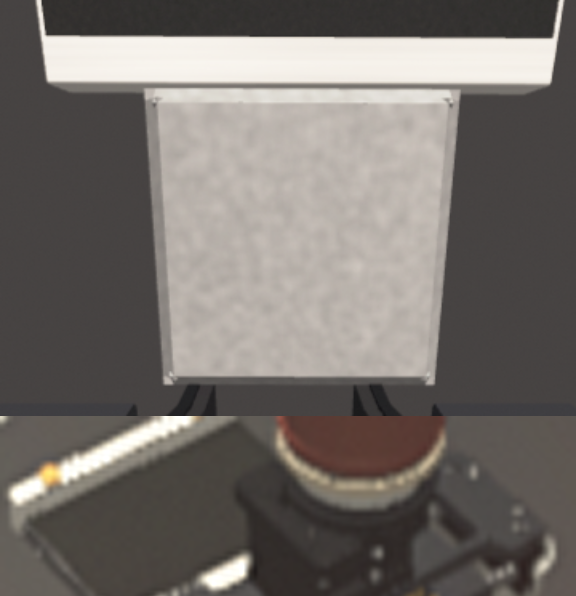

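The stone's rear edge rises with the fingers (its image width at the rear stayed 170 px though the camera rose) and it's centred on the bar within ~1 mm. Continuing along the arc.

Call:
{"name": "move_arm", "arguments": {
  "commands": "0.001 0 -0.006 0 0 0 0.6; 0.001 0 -0.006 0 0 0 0.6; 0.001 0 -0.006 0 0 0 0.6; 0.001 0 -0.006 0 0 0 0.6"
}}

```text
time: 7.2
ee_pos: [0.5809, -0.0753, 0.0331]
tcp_rot: [0.613, 0.79, -0.001, 0.003]
force: [1.8, -16.7, -0.1]
opening: 0.0523
finger_force: 8.2
```

Run:
```python
from h import *
st()
g=cv2.cvtColor(ctrl.grab_frame("wrist"),cv2.COLOR_BGR2GRAY);cv2.imwrite("pics/m2.png",g)
m=(g[:,317]>110);print("col317 bright runs",np.flatnonzero(np.diff(m.astype(int))))
for r in(100,150,200,225):print(r,np.flatnonzero(np.diff((g[r]>95).astype(int)))[:8])
```

```text
t 7.2 p [ 0.5809 -0.0753  0.0331] x,e(mm) -107.35401081203533 -5.131185050571443 tipz 14.137022536485189 xaz 104.34968337289983 z [ 0.003 -0.006 -1.   ] Fx,Fe,Fz -16.668190398285834 -2.3870189366292873 -0.09796471694334118 op 0.05227150864175253
col317 bright runs [ 27 234 278 298 331 346]
100 [234 420]
150 [237 417]
200 [239 413 507 552 595 604]
225 [240 412 526 603]
```

Call:
{"name": "move_arm", "arguments": {
  "commands": "0.001 0 -0.012 0 0 0 0.6; 0.002 0 -0.012 0 0 0 0.6; 0.002 0 -0.012 0 0 0 0.6; 0.003 0 -0.012 0 0 0 0.6; 0.003 0 -0.012 0 0 0 0.6"
}}

```text
time: 7.75
ee_pos: [0.5804, -0.0727, 0.0486]
tcp_rot: [0.613, 0.79, -0.001, 0.003]
force: [0.8, -16.4, 2.8]
opening: 0.0519
finger_force: 7.9
```

Run:
```python
from h import *
st()
g=cv2.cvtColor(ctrl.grab_frame("wrist"),cv2.COLOR_BGR2GRAY);cv2.imwrite("pics/m3.png",g)
for r in(100,150,200,225):print(r,np.flatnonzero(np.diff((g[r]>95).astype(int)))[:8])
```

```text
t 7.75 p [ 0.5804 -0.0727  0.0486] x,e(mm) -104.72128905532966 -5.008666743856837 tipz 29.589110317037953 xaz 104.35015896640915 z [ 0.0033 -0.0063 -1.    ] Fx,Fe,Fz -16.100100769577168 -3.2683119097436997 2.8364087632689503 op 0.051891641239239256
100 [ 79  81  90  93 240 412]
150 [240 412]
200 [241 411 497 498 499 533 571 578]
225 [241 411 506 574]
```

Call:
{"name": "move_arm", "arguments": {
  "commands": "0.005 0 -0.024 0 0 0 0.6; 0.006 0 -0.022 0 0 0 0.6; 0.007 0 -0.022 0 0 0 0.6; 0.008 0 -0.021 0 0 0 0.6"
}}

```text
time: 8.2
ee_pos: [0.5783, -0.0649, 0.0708]
tcp_rot: [0.613, 0.79, -0.001, 0.002]
force: [0.6, -9.2, 2.6]
opening: 0.052
finger_force: 4.1
```

Run:
```python
from h import *
st()
g=cv2.cvtColor(ctrl.grab_frame("wrist"),cv2.COLOR_BGR2GRAY);cv2.imwrite("pics/m4.png",g)
for r in(100,150,200,225):print(r,np.flatnonzero(np.diff((g[r]>95).astype(int)))[:8])
```

```text
t 8.2 p [ 0.5783 -0.0649  0.0708] x,e(mm) -96.63280451599661 -5.081865118825284 tipz 51.793137403034955 xaz 104.33477895860759 z [ 0.0023 -0.0039 -1.    ] Fx,Fe,Fz -9.08933382390273 -1.6956307316666825 2.641706912691986 op 0.05198306619176983
100 [ 70 160 249 402]
150 [246 405]
200 [243 408 475 510 539 545]
225 [ 12  18 242 410 484 543]
```

Call:
{"name": "move_arm", "arguments": {
  "commands": "0.014 0 -0.023 0 0 0 0.6; 0.016 0 -0.021 0 0 0 0.6; 0.017 0 -0.02 0 0 0 0.6; 0.019 0 -0.018 0 0 0 0.6"
}}

```text
time: 8.65
ee_pos: [0.5742, -0.0474, 0.091]
tcp_rot: [0.613, 0.79, -0.0, 0.001]
force: [1.5, -5.7, 4.2]
opening: 0.0518
finger_force: 3.4
```

Run:
```python
from h import *
st()
g=cv2.cvtColor(ctrl.grab_frame("wrist"),cv2.COLOR_BGR2GRAY);cv2.imwrite("pics/m5.png",g)
for r in(100,150,200,225):print(r,np.flatnonzero(np.diff((g[r]>95).astype(int)))[:8])
```

```text
t 8.65 p [ 0.5742 -0.0474  0.091 ] x,e(mm) -78.64791003331214 -4.809218922601901 tipz 72.02744877887005 xaz 104.33877155020654 z [ 0.0022 -0.0019 -1.    ] Fx,Fe,Fz -5.896681989180644 0.009949871377921705 4.152220132046811 op 0.05180516834571337
100 [ 79 186 215 429]
150 [254 395]
200 [246 404 470 481]
225 [243 408 465 521]
```

Call:
{"name": "move_arm", "arguments": {
  "commands": "0.018 0 -0.01 0 0 0 0.6; 0.018 0 -0.008 0 0 0 0.6; 0.018 0 -0.006 0 0 0 0.6; 0.018 0 -0.006 0 0 0 0.6"
}}

```text
time: 9.1
ee_pos: [0.5717, -0.0327, 0.1013]
tcp_rot: [0.613, 0.79, -0.001, 0.005]
force: [-1.5, -16.3, 19.4]
opening: 0.0522
finger_force: 9.7
```

Run:
```python
from h import *
st()
j=ctrl.grab_frame("wrist");cv2.imwrite("pics/m6.png",j)
```

```text
t 9.1 p [ 0.5717 -0.0327  0.1013] x,e(mm) -63.75108520625414 -3.5655492538431943 tipz 82.32357030155535 xaz 104.37075812711393 z [ 0.0064 -0.0069 -1.    ] Fx,Fe,Fz -15.466876828087722 -5.442299397000345 19.366494307897923 op 0.05220599302011168
```

View pics/m6.png

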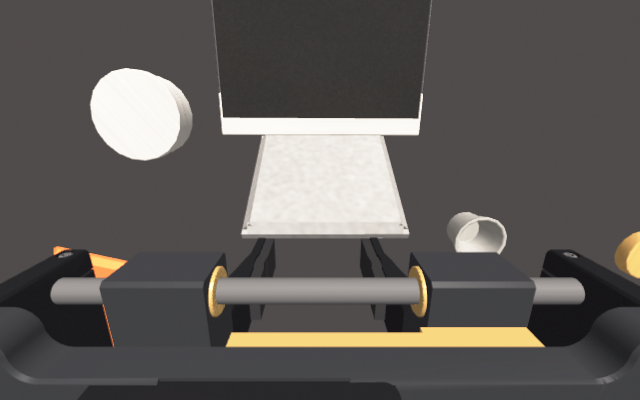

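Force has risen to ~25 N: fingers still stuck on the edge. Relieve upward and keep following the arc more lightly.

Call:
{"name": "move_arm", "arguments": {
  "commands": "-0.004 0 -0.014 0 0 0 0.6; 0 0 0 0 0 0 0.6"
}}

```text
time: 9.35
ee_pos: [0.5708, -0.0306, 0.1027]
tcp_rot: [0.613, 0.79, 0.001, 0.002]
force: [1.6, -5.8, 8.4]
opening: 0.0525
finger_force: 4.1
```

```bash
python3 -c "
from h import *
st()"
```

```text
t 9.35 p [ 0.5708 -0.0306  0.1027] x,e(mm) -61.559232518844276 -3.9052138280327227 tipz 83.67983351301895 xaz 104.33361513619366 z [ 0.0043 -0.0011 -1.    ] Fx,Fe,Fz -5.9856406837158955 0.15107289794329523 8.427247481965596 op 0.0525097735672481
```

Call:
{"name": "move_arm", "arguments": {
  "commands": "0.016 0 -0.012 0 0 0 0.6; 0.017 0 -0.011 0 0 0 0.6; 0.017 0 -0.009 0 0 0 0.6; 0 0 0 0 0 0 0.6"
}}

```text
time: 9.75
ee_pos: [0.5663, -0.0171, 0.1093]
tcp_rot: [0.613, 0.79, 0.001, 0.0]
force: [3.5, -1.6, 4.4]
opening: 0.0523
finger_force: 2.5
```

```bash
python3 -c "
from h import *
st()"
```

```text
t 9.75 p [ 0.5663 -0.0171  0.1093] x,e(mm) -47.361027669463034 -4.915719707511279 tipz 90.31844527744379 xaz 104.37994231715165 z [ 0.0011  0.0004 -1.    ] Fx,Fe,Fz -2.3953712216026894 2.995813202398653 4.442186699199983 op 0.05225765074749131
```

Call:
{"name": "move_arm", "arguments": {
  "commands": "0.016 0 -0.007 0 0 0 0.6; 0.016 0 -0.005 0 0 0 0.6; 0.016 0 -0.004 0 0 0 0.6; 0 0 0 0 0 0 0.6"
}}

```text
time: 10.15
ee_pos: [0.5621, -0.0053, 0.1123]
tcp_rot: [0.613, 0.79, -0.0, -0.001]
force: [0.7, 0.1, 1.8]
opening: 0.0522
finger_force: 0.9
```

Run:
```python
from h import *
st()
j=ctrl.grab_frame("wrist");k=ctrl.grab_frame("side");s=ctrl.grab_frame("scene")
cv2.imwrite("pics/m7.png",np.hstack([j[60:300,180:460],cv2.resize(k[170:250,280:380],(300,240),interpolation=2)]))
```

```text
t 10.15 p [ 0.5621 -0.0053  0.1123] x,e(mm) -34.910062977891826 -6.1200933612171955 tipz 93.29481459319506 xaz 104.38265045285227 z [-0.0018  0.0006 -1.    ] Fx,Fe,Fz -0.0675099927147456 0.6955443642201611 1.7735599477546597 op 0.05218845869701634
```

View pics/m7.png

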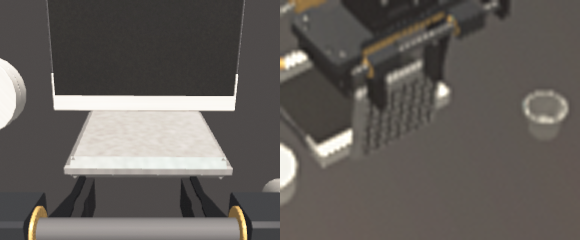

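Call:
{"name": "move_arm", "arguments": {
  "commands": "0.016 0 -0.003 0 0 0 0.6; 0.016 0 -0.002 0 0 0 0.6; 0 0 0 0 0 0 0.6"
}}

```text
time: 10.6
ee_pos: [0.5604, 0.0022, 0.1137]
tcp_rot: [0.613, 0.79, -0.0, -0.001]
force: [0.1, -0.4, 0.2]
opening: 0.0527
finger_force: 0.1
```

Run:
```python
from h import *
st()
j=ctrl.grab_frame("wrist");cv2.imwrite("pics/m8.png",j)
g=cv2.cvtColor(j,6)
for c in(290,317,345):print(np.c_[np.flatnonzero(np.abs(np.diff(g[:260,c].astype(int)))>18),g[:,c][np.flatnonzero(np.abs(np.diff(g[:260,c].astype(int)))>18)+1]].tolist())
```

```text
t 10.6 p [0.5604 0.0022 0.1137] x,e(mm) -27.17435723757979 -5.939452514665659 tipz 94.71094872004197 xaz 104.37333821909081 z [-0.0012  0.0004 -1.    ] Fx,Fe,Fz -0.41278564694847447 -0.05174806988314967 0.18666350918044927 op 0.05266808925713796
[[5, 162], [6, 243], [24, 201], [25, 134], [33, 76], [34, 54], [163, 142], [164, 236], [177, 215], [178, 196], [226, 199], [232, 138], [233, 94]]
[[5, 99], [6, 244], [24, 215], [25, 145], [26, 121], [33, 76], [34, 56], [163, 94], [164, 226], [165, 245], [178, 207], [226, 195], [232, 129], [233, 91]]
[[5, 91], [6, 246], [24, 224], [25, 152], [26, 125], [33, 83], [34, 60], [163, 93], [164, 224], [165, 244], [178, 196], [215, 233], [226, 202], [227, 175], [232, 126], [233, 93]]
```

Call:
{"name": "move_arm", "arguments": {
  "commands": "0.014 0 -0.002 0 0 0 0.6; 0.014 0 -0.001 0 0 0 0.6; 0 0 0 0 0 0 0.6"
}}

```text
time: 10.95
ee_pos: [0.559, 0.0088, 0.1148]
tcp_rot: [0.613, 0.79, -0.0, -0.0]
force: [1.0, 1.1, -0.4]
opening: 0.052
finger_force: 0.0
```

```bash
cat >> h.py <<'E'
def look(n):
    st(); j=ctrl.grab_frame("wrist");cv2.imwrite(f"pics/{n}.png",j); g=cv2.cvtColor(j,6).astype(int)
    for c in(290,345): 
        i=np.flatnonzero(np.abs(np.diff(g[:260,c]))>18);print([(int(a),int(g[a+1,c])) for a in i])
E
python3 -c "
from h import *
look('m9')"
```

```text
t 10.95 p [0.559  0.0088 0.1148] x,e(mm) -20.436456143795127 -5.584107110836962 tipz 95.77045744546857 xaz 104.36896767398773 z [-0.0003  0.0002 -1.    ] Fx,Fe,Fz 0.8191973444561458 1.2219607775066574 -0.36346009920033745 op 0.05198328960736919
[(17, 232), (35, 229), (36, 158), (37, 127), (43, 97), (44, 69), (171, 197), (172, 246), (185, 219), (186, 200), (226, 204), (232, 130), (233, 101)]
[(17, 175), (18, 249), (36, 178), (37, 130), (44, 75), (171, 142), (172, 236), (185, 212), (215, 237), (226, 202), (232, 127), (233, 99)]
```

Call:
{"name": "move_arm", "arguments": {
  "commands": "0.014 0 0 0 0 0 0.6; 0.014 0 0 0 0 0 0.6; 0 0 0 0 0 0 0.6"
}}

```text
time: 11.3
ee_pos: [0.5574, 0.0156, 0.1148]
tcp_rot: [0.613, 0.79, 0.0, -0.0]
force: [0.1, -1.5, 0.3]
opening: 0.0522
finger_force: 0.0
```

```bash
python3 -c "
from h import *
look('m10')"
```

```text
t 11.3 p [0.5574 0.0156 0.1148] x,e(mm) -13.446959149901753 -5.519254494782396 tipz 95.79717993480715 xaz 104.36686882985181 z [-0.0001  0.0002 -1.    ] Fx,Fe,Fz -1.4787186465222195 -0.24686674165956854 0.32322747238864524 op 0.05222922979446417
[(28, 108), (29, 248), (47, 163), (48, 127), (54, 75), (179, 150), (180, 243), (193, 218), (194, 194), (231, 163), (232, 113)]
[(29, 254), (47, 191), (48, 132), (54, 84), (55, 60), (179, 100), (180, 233), (193, 208), (194, 189), (215, 235), (225, 219), (231, 171), (232, 122), (233, 103)]
```

Call:
{"name": "move_arm", "arguments": {
  "commands": "0.014 0 0 0 0 0 0.6; 0.014 0 0 0 0 0 0.6; 0 0 0 0 0 0 0.6"
}}

```text
time: 11.65
ee_pos: [0.5556, 0.0224, 0.1148]
tcp_rot: [0.613, 0.79, 0.0, -0.0]
force: [1.1, -0.1, -0.1]
opening: 0.0524
finger_force: 0.0
```

```bash
python3 -c "
from h import *
look('m11')"
```

```text
t 11.65 p [0.5556 0.0224 0.1148] x,e(mm) -6.413700934995425 -5.567355755260215 tipz 95.76284090503421 xaz 104.37042711192737 z [-0.0002  0.0002 -1.    ] Fx,Fe,Fz -0.359158439852127 1.0046956991518325 -0.07501999910890057 op 0.05237154995817554
[(40, 253), (58, 164), (59, 130), (64, 90), (65, 64), (187, 151), (188, 244), (201, 214), (202, 192), (215, 231), (231, 160), (232, 114)]
[(40, 238), (58, 188), (59, 132), (64, 97), (65, 70), (187, 100), (188, 234), (201, 207), (202, 184), (215, 233), (231, 168), (232, 122), (238, 85)]
```

Call:
{"name": "move_arm", "arguments": {
  "commands": "0.014 0 0.004 0 0 0 0.6; 0.014 0 0.004 0 0 0 0.6; 0 0 0 0 0 0 0.6; 0 0 0 0 0 0 0.6"
}}

```text
time: 12.1
ee_pos: [0.5539, 0.0288, 0.1127]
tcp_rot: [0.613, 0.79, -0.0, -0.0]
force: [-1.0, 0.5, 0.1]
opening: 0.0521
finger_force: 0.0
```

```bash
python3 -c "
from h import *
look('m12')"
```

```text
t 12.1 p [0.5539 0.0288 0.1127] x,e(mm) 0.2012296772506196 -5.611273127622661 tipz 93.69418819795615 xaz 104.36144966833295 z [-0.0003 -0.     -1.    ] Fx,Fe,Fz 0.7670820737942655 -0.8549979913195138 0.14876414160236595 op 0.052102798027194884
[(49, 122), (50, 254), (67, 231), (68, 159), (73, 99), (74, 71), (159, 95), (160, 218), (161, 245), (176, 177), (177, 122), (178, 86), (179, 51), (195, 94), (202, 63), (204, 101), (210, 72), (212, 99), (217, 89), (218, 66), (219, 100), (224, 86), (225, 60), (226, 99), (231, 60), (232, 94)]
[(50, 255), (68, 183), (69, 146), (73, 109), (74, 78), (160, 204), (161, 243), (176, 196), (177, 135), (178, 90), (179, 60), (185, 63), (193, 72), (195, 97), (202, 73), (204, 100), (210, 76), (211, 54), (212, 100), (218, 60), (219, 94), (225, 69), (226, 100), (231, 67), (232, 95)]
```

Call:
{"name": "move_arm", "arguments": {
  "commands": "-0.1 0 -0.1 0 0 0 0.6; -0.12 0 -0.12 0 0 0 0.6; -0.12 0 -0.12 0 0 0 0.6; -0.1 0.01 -0.05 0 0 0 0.6; 0 0 0 0 0 0 0.6; 0 0 0 0 0 0 0.6"
}}

```text
time: 12.75
ee_pos: [0.5836, -0.0776, 0.2101]
tcp_rot: [0.614, 0.789, 0.0, -0.0]
force: [-0.2, 0.6, -0.5]
opening: 0.0521
finger_force: 0.0
```

```bash
python3 -c "
from h import *
st();np.save('w3.npy',ctrl.camera_model('wrist'),allow_pickle=True)
j=ctrl.grab_frame('wrist');cv2.imwrite('pics/w3.png',j)
cv2.imwrite('pics/w3c.png',cv2.resize(j[0:240,200:440],(600,600),interpolation=2))"
```

```text
t 12.75 p [ 0.5836 -0.0776  0.2101] x,e(mm) -110.1942718799608 -3.1649915057470066 tipz 191.12461642564057 xaz 104.26831372498333 z [-0.0002  0.0004 -1.    ] Fx,Fe,Fz 0.6147227598179394 -0.06742544622351734 -0.5134506403001149 op 0.052066779532796204
```

View pics/w3c.png

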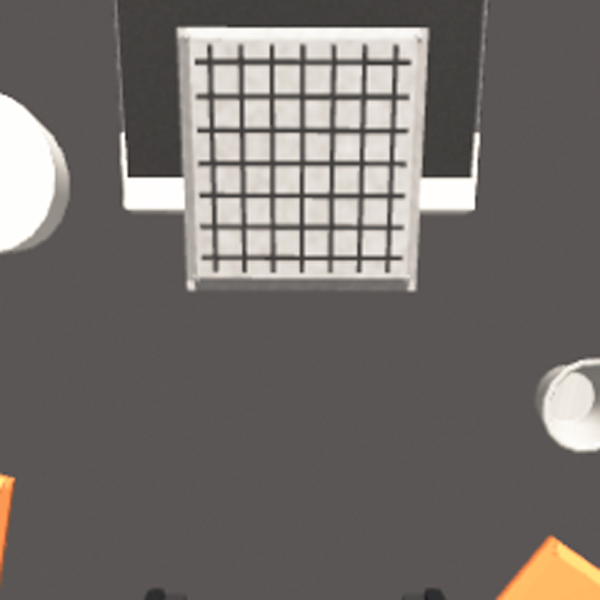

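Picture: stone lies grooved face up over the bar (bar front edge crop row 210, stone rear row 285), square, centred within ~1 mm. Now go behind it and slide home.

Call:
{"name": "move_arm", "arguments": {
  "commands": "0.05 0.008 0.12 0 0 0 0.6; 0.05 0.008 0.15 0 0 0 0.6; 0.05 0 0.15 0 0 0 0.6; 0.03 0 0.13 0 0 0 0.6; 0 0 0.08 0 0 0 0.6; 0 0 0.04 0 0 0 0.6; 0 0 0 0 0 0 0.6"
}}

```text
time: 13.5
ee_pos: [0.5744, -0.0315, 0.0406]
tcp_rot: [0.613, 0.79, -0.001, -0.002]
force: [-0.2, 0.2, -0.1]
opening: 0.0523
finger_force: 0.0
```

Run:
```python
from h import *
st()
cm=np.load("w3.npy",allow_pickle=True).item()
X=np.array([np.cos(YAW),np.sin(YAW)]);E=np.array([X[1],-X[0]])
for uv,z in(([(276,115),(366,115)],.022),([(250,84),(390,84)],.0155)):
    P=bp(cm,uv,z)[:,:2]-BC; print(1e3*P@X,1e3*P@E)
```

```text
t 13.5 p [ 0.5744 -0.0315  0.0406] x,e(mm) -63.31074254598134 -0.6716346516748143 tipz 21.56970555130662 xaz 104.40403609022532 z [-0.0045  0.001  -1.    ] Fx,Fe,Fz 0.22178352577411511 -0.14070817264679567 -0.13553070492497193 op 0.05232673338339352
[-32.4807 -32.5604] [-47.2255  50.3489]
[-0.6483 -0.7748] [-74.6542  75.5929]
```

Call:
{"name": "move_arm", "arguments": {
  "commands": "0.02 0 0.004 0 0 0 0.6; 0.02 0 0.004 0 0 0 0.6; 0.02 0 0 0 0 0 0.6; 0.014 0 0 0 0 0 0.6; 0.014 0 0 0 0 0 0.6; 0.014 0 0 0 0 0 0.6; 0.014 0 0 0 0 0 0.6; 0.014 0 0 0 0 0 0.6"
}}

```text
time: 14.3
ee_pos: [0.5689, -0.0014, 0.0413]
tcp_rot: [0.613, 0.79, 0.0, 0.001]
force: [1.0, -3.3, 1.0]
opening: 0.0519
finger_force: 1.7
```

```bash
python3 -c "
from h import *
st()"
```

```text
t 14.3 p [ 0.5689 -0.0014  0.0413] x,e(mm) -32.79849003100053 1.42946533099896 tipz 22.291403329790498 xaz 104.34240971013391 z [ 0.0012 -0.0007 -1.    ] Fx,Fe,Fz -3.4441296057406303 0.16106417310456905 0.9882955030319263 op 0.05186259415282752
```

Call:
{"name": "move_arm", "arguments": {
  "commands": "0 0 0.005 0 0 0 0.6; 0.014 0 0.002 0 0 0 0.6; 0.014 -0.002 0 0 0 0 0.6; 0.014 -0.002 0 0 0 0 0.6; 0.014 0 0 0 0 0 0.6; 0.014 0 0 0 0 0 0.6; 0.014 0 0 0 0 0 0.6; 0 0 0 0 0 0 0.6"
}}

```text
time: 15.1
ee_pos: [0.5627, 0.0191, 0.0394]
tcp_rot: [0.613, 0.79, 0.0, 0.0]
force: [1.8, -3.3, 3.3]
opening: 0.0521
finger_force: 1.7
```

```bash
python3 -c "
from h import *
st()"
```

```text
t 15.1 p [0.5627 0.0191 0.0394] x,e(mm) -11.41939555895784 0.515189445712758 tipz 20.43034589892877 xaz 104.34535433123602 z [ 0.0012 -0.     -1.    ] Fx,Fe,Fz -3.6080698146670014 0.9083858859149411 3.2679663166139545 op 0.052137679105493676
```

Call:
{"name": "move_arm", "arguments": {
  "commands": "0.01 0 0 0 0 0 0.6; 0.01 0 0 0 0 0 0.6; 0.01 0 0 0 0 0 0.6; 0.006 0 0 0 0 0 0.6; 0 0 0 0 0 0 0.6"
}}

```text
time: 15.6
ee_pos: [0.56, 0.0277, 0.0392]
tcp_rot: [0.613, 0.79, -0.0, 0.0]
force: [1.1, -3.5, 3.5]
opening: 0.0521
finger_force: 2.1
```

Call:
{"name": "move_arm", "arguments": {
  "commands": "0.006 0 0 0 0 0 0.6; 0.006 0 0 0 0 0 0.6; 0 0 0 0 0 0 0.6"
}}

```text
time: 15.9
ee_pos: [0.5592, 0.0305, 0.0391]
tcp_rot: [0.613, 0.79, -0.0, -0.0]
force: [1.5, -4.2, 3.4]
opening: 0.0525
finger_force: 2.2
```

```bash
python3 -c "
from h import *
st()"
```

```text
t 15.9 p [0.5592 0.0305 0.0391] x,e(mm) 0.577448746884281 -0.048257163138043076 tipz 20.06440805759674 xaz 104.35218602396496 z [-0.0001 -0.0001 -1.    ] Fx,Fe,Fz -4.4419725583553955 0.4419935923019572 3.4482820140498327 op 0.052526428919750706
```

Call:
{"name": "move_arm", "arguments": {
  "commands": "0.006 0 0 0 0 0 0.6; 0.006 0 0 0 0 0 0.6; 0 0 0 0 0 0 0.6"
}}

```text
time: 16.2
ee_pos: [0.5587, 0.0321, 0.0391]
tcp_rot: [0.613, 0.79, -0.001, 0.001]
force: [2.4, -9.6, 4.0]
opening: 0.052
finger_force: 4.8
```

Call:
{"name": "move_arm", "arguments": {
  "commands": "0.005 0 0 0 0 0 0.6; 0.005 0 0 0 0 0 0.6; 0 0 0 0 0 0 0.6"
}}

```text
time: 16.5
ee_pos: [0.5586, 0.0325, 0.0392]
tcp_rot: [0.613, 0.79, -0.002, 0.002]
force: [2.2, -17.9, 1.6]
opening: 0.052
finger_force: 8.9
```

Stop reached (force rose without travel). Back off and check.

Call:
{"name": "move_arm", "arguments": {
  "commands": "-0.03 0 0 0 0 0 0.6; -0.08 0 0 0 0 0 0.6; -0.12 0 -0.05 0 0 0 0.6; -0.05 0 -0.16 0 0 0 0.6; 0 0 -0.16 0 0 0 0.6; 0 0 -0.16 0 0 0 0.6; 0 0 -0.1 0 0 0 0.6; 0 0 0 0 0 0 0.6"
}}

```text
time: 17.3
ee_pos: [0.577, -0.0313, 0.2005]
tcp_rot: [0.613, 0.79, 0.002, 0.002]
force: [0.3, -0.6, 0.3]
opening: 0.0524
finger_force: 0.0
```

```bash
python3 -c "
from h import *
st()
j=ctrl.grab_frame('wrist')
cv2.imwrite('pics/w4c.png',cv2.resize(j[0:240,180:460],(700,600),interpolation=2))"
```

```text
t 17.3 p [ 0.577  -0.0313  0.2005] x,e(mm) -63.78027554858552 1.9277308795886996 tipz 181.49818126157797 xaz 104.36957553115924 z [ 0.0056  0.0007 -1.    ] Fx,Fe,Fz -0.6382369646115885 0.1419120807144129 0.34878815965639 op 0.05238410763909868
```

View pics/w4c.png

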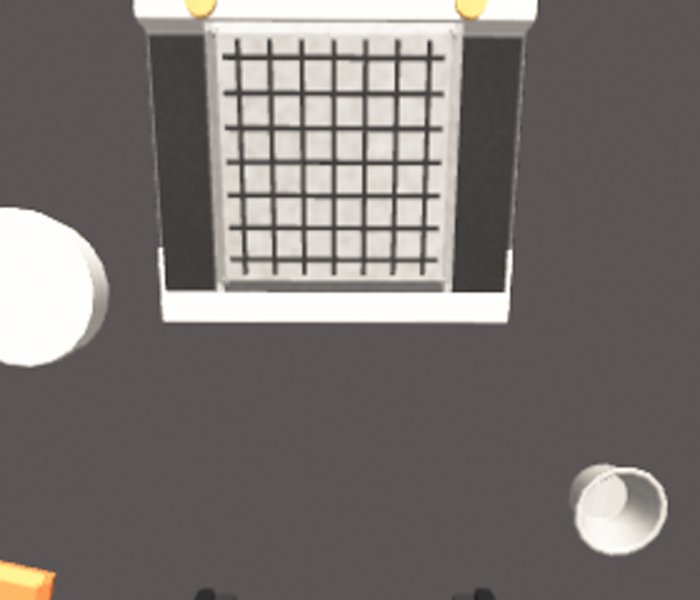

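The picture shows the stone flat and grooved face up, with its front edge against the stop (crop row ~22). It is centred (cols 208–462, stop 137–537), and the tin and loupe have not moved.

```bash
python3 -c "
from rig import ctrl
print(ctrl.job_done())"
```

```text
the job is handed in; nothing more can be done
None
```

The stone is turned over and home: flat, grooved face up, square against the back stop, about 1 mm from midway, with the gripper clear; the highest push I read was about 25 N, briefly during the tip-up, and the job is handed in at about 17 s.

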